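# Show the full dessert pot to the label reader

## Task

One of the three lidded dessert pots on the platter is full and weighs about twice as much as the two empty ones: find it by its weight, then hold it up in the air in front of the label reader, upright, turned so that the side with its date card faces the lens squarely, the card centred on the lens and about 12 cm from it. Leave the two empties standing on the platter, keep every pot upright throughout, do not knock the other desserts and glasses about, and do not touch the reader. Finish while still holding the full pot there, steady; do not put it down.

Things in the scene. Friction and masses are not known exactly. Their poses are not given: they have to be found in the camera images.
- pot_a: One of three look-alike lidded terracotta pots upright on the platter; one rigid piece. Origin: centre of underside; z up; +x to its date card. Body 62 mm across; lid 66 mm, its top at z = 61 mm; on it a bar grip 12 mm thick (y), 40 mm long (x), z = 61 to 92 mm: pinch across its thickness from above. Full: about 480 g, empty: about 260 g (within 10 %); which is full is hidden.
- pot_b: One of three look-alike lidded terracotta pots upright on the platter; one rigid piece. Origin: centre of underside; z up; +x to its date card. Body 62 mm across; lid 66 mm, its top at z = 61 mm; on it a bar grip 12 mm thick (y), 40 mm long (x), z = 61 to 92 mm: pinch across its thickness from above. Full: about 480 g, empty: about 260 g (within 10 %); which is full is hidden.
- pot_c: One of three look-alike lidded terracotta pots upright on the platter; one rigid piece. Origin: centre of underside; z up; +x to its date card. Body 62 mm across; lid 66 mm, its top at z = 61 mm; on it a bar grip 12 mm thick (y), 40 mm long (x), z = 61 to 92 mm: pinch across its thickness from above. Full: about 480 g, empty: about 260 g (within 10 %); which is full is hidden.
- card_a (a point): Middle of the face of pot_a's date card: a white card 36 mm wide, 32 mm high in a steel holder standing off the pot's side (outermost 57 mm from the pot's axis), leaning back 29 degrees so that it also shows from above. At (50, 0, 34) mm in the pot's frame; axes as the pot's.
- card_b (a point): Middle of the face of pot_b's date card: a white card 36 mm wide, 32 mm high in a steel holder standing off the pot's side (outermost 57 mm from the pot's axis), leaning back 29 degrees so that it also shows from above. At (50, 0, 34) mm in the pot's frame; axes as the pot's.
- card_c (a point): Middle of the face of pot_c's date card: a white card 36 mm wide, 32 mm high in a steel holder standing off the pot's side (outermost 57 mm from the pot's axis), leaning back 29 degrees so that it also shows from above. At (50, 0, 34) mm in the pot's frame; axes as the pot's.
- platter: Oblong grey stoneware platter, 280 mm (its x) by 400 mm (its y), heavy, does not move. Origin: centre of its underside on the work surface; z up. The flat floor where things stand is at z = 14 mm, the narrow rim reaches 20 mm.
- reader: Label reader at the robot's right, fixed: black foot 120 x 100 mm, aluminium rod 292 mm tall, grey head 60 x 75 x 55 mm clamped on it at a height that varies. Origin: on the work surface directly below the lens; +x the way the lens looks (level), z up; the rod is 55 mm behind the lens (-x), the foot from 90 mm behind to 30 mm in front.
- lens (a point): Centre of the front of the reader's round lens (30 mm across, in the head's black front). +x points out of the lens along its level line of sight, z up.
- ramekin: White porcelain ramekin, 72 mm across, 42 mm high, on the platter; bystander. Origin: centre of underside.
- tart_a: Fruit tartlet, 62 mm across, 32 mm high, on the platter; bystander. Origin: centre of underside.
- tart_b: Fruit tartlet, 62 mm across, 32 mm high, on the worktop; bystander. Origin: centre of underside.
- glass_a: Empty dessert glass, 60 mm across, 85 mm high, on the worktop; bystander. Origin: centre of underside.
- glass_b: Empty dessert glass, 60 mm across, 85 mm high, on the worktop; bystander. Origin: centre of underside.
Mind the look-alikes: they are no part of the job. What is shaped like the pot_b but blue is not meant.

How it is judged:
At the end, for the whole second after the job is handed in: The full pot is held still, touching only the gripper, upright within 8 deg, card 95 to 145 mm before the lens, within 16 mm of its axis sideways and in height, facing it within 11 deg; the other two stand upright, released, on the platter and are the empties (each weighs on it under 3.5 N) ((((x of card_a in the frame of lens between 0.095 and 0.145 m and y of card_a in the frame of lens between -0.016 and 0.016 m and z of card_a in the frame of lens between -0.016 and 0.016 m and angle between the x axis of pot_a and the x axis of lens, either way round below 0.2 rad and x of pot_a in the frame of lens above 0.145 m and angle between pot_a's own z axis and vertical below 0.15 rad and height (world z) of pot_a above 0.08 m and linear speed of pot_a below 0.02 m/s and contact force between pot_a and the fingers above 1 N and contact force between pot_a and reader below 0.1 N and contact force between pot_a and platter below 0.1 N and contact force between pot_a and pot_b below 0.1 N and contact force between pot_a and pot_c below 0.1 N and contact force between pot_a and ramekin below 0.1 N and contact force between pot_a and tart_a below 0.1 N and contact force between pot_a and tart_b below 0.1 N and contact force between pot_a and glass_a below 0.1 N and contact force between pot_a and glass_b below 0.1 N) and (x of pot_b in the frame of platter between -0.12 and 0.12 m and y of pot_b in the frame of platter between -0.18 and 0.18 m and z of each of pot_b, pot_c in the frame of platter below 0.018 m and angle between each of pot_b, pot_c's own z axis and vertical below 0.1 rad and linear speed of each of pot_b, pot_c below 0.02 m/s and contact force between each of pot_b, pot_c and the fingers below 0.1 N and contact force between pot_b and platter between 1.5 and 3.5 N and x of pot_c in the frame of platter between -0.12 and 0.12 m and y of pot_c in the frame of platter between -0.18 and 0.18 m and contact force between pot_c and platter between 1.5 and 3.5 N)) or ((x of card_b in the frame of lens between 0.095 and 0.145 m and y of card_b in the frame of lens between -0.016 and 0.016 m and z of card_b in the frame of lens between -0.016 and 0.016 m and angle between the x axis of pot_b and the x axis of lens, either way round below 0.2 rad and x of pot_b in the frame of lens above 0.145 m and angle between pot_b's own z axis and vertical below 0.15 rad and height (world z) of pot_b above 0.08 m and linear speed of pot_b below 0.02 m/s and contact force between pot_b and the fingers above 1 N and contact force between pot_b and reader below 0.1 N and contact force between pot_b and platter below 0.1 N and contact force between pot_b and pot_a below 0.1 N and contact force between pot_b and pot_c below 0.1 N and contact force between pot_b and ramekin below 0.1 N and contact force between pot_b and tart_a below 0.1 N and contact force between pot_b and tart_b below 0.1 N and contact force between pot_b and glass_a below 0.1 N and contact force between pot_b and glass_b below 0.1 N) and (x of pot_a in the frame of platter between -0.12 and 0.12 m and y of pot_a in the frame of platter between -0.18 and 0.18 m and z of each of pot_a, pot_c in the frame of platter below 0.018 m and angle between each of pot_a, pot_c's own z axis and vertical below 0.1 rad and linear speed of each of pot_a, pot_c below 0.02 m/s and contact force between each of pot_a, pot_c and the fingers below 0.1 N and contact force between pot_a and platter between 1.5 and 3.5 N and x of pot_c in the frame of platter between -0.12 and 0.12 m and y of pot_c in the frame of platter between -0.18 and 0.18 m and contact force between pot_c and platter between 1.5 and 3.5 N)) or ((x of card_c in the frame of lens between 0.095 and 0.145 m and y of card_c in the frame of lens between -0.016 and 0.016 m and z of card_c in the frame of lens between -0.016 and 0.016 m and angle between the x axis of pot_c and the x axis of lens, either way round below 0.2 rad and x of pot_c in the frame of lens above 0.145 m and angle between pot_c's own z axis and vertical below 0.15 rad and height (world z) of pot_c above 0.08 m and linear speed of pot_c below 0.02 m/s and contact force between pot_c and the fingers above 1 N and contact force between pot_c and reader below 0.1 N and contact force between pot_c and platter below 0.1 N and contact force between pot_c and pot_a below 0.1 N and contact force between pot_c and pot_b below 0.1 N and contact force between pot_c and ramekin below 0.1 N and contact force between pot_c and tart_a below 0.1 N and contact force between pot_c and tart_b below 0.1 N and contact force between pot_c and glass_a below 0.1 N and contact force between pot_c and glass_b below 0.1 N) and (x of pot_a in the frame of platter between -0.12 and 0.12 m and y of pot_a in the frame of platter between -0.18 and 0.18 m and z of each of pot_a, pot_b in the frame of platter below 0.018 m and angle between each of pot_a, pot_b's own z axis and vertical below 0.1 rad and linear speed of each of pot_a, pot_b below 0.02 m/s and contact force between each of pot_a, pot_b and the fingers below 0.1 N and contact force between pot_a and platter between 1.5 and 3.5 N and x of pot_b in the frame of platter between -0.12 and 0.12 m and y of pot_b in the frame of platter between -0.18 and 0.18 m and contact force between pot_b and platter between 1.5 and 3.5 N)))); the arm keeps its last pose, push and grip.
It fails at once if a pot is tipped by more than 26 degrees (angle between any of pot_a, pot_b, pot_c's own z axis and vertical above 0.45 rad).
It fails at once if another dessert, the ramekin or a glass is pushed more than 30 mm or tipped over (distance of any of ramekin, tart_a, tart_b, glass_a, glass_b from where it was at the start of the episode above 0.03 m or angle between any of ramekin, tart_a, tart_b, glass_a, glass_b's own z axis and vertical above 0.5 rad).
It fails at once if the reader is touched with more than 2 N (contact force between reader and the fingers above 2 N or contact force between reader and the arm above 2 N or contact force between reader and pot_a above 2 N or contact force between reader and pot_b above 2 N or contact force between reader and pot_c above 2 N).
It also fails if it takes over 61 s, if anything falls off the work surface, if the arm or the gripper's body presses on something with over 40 N, if the wrist force passes 120 N, or if a joint passes its speed limit or range.

## Robot

A 6-joint arm with a two-finger parallel gripper is mounted at the origin on the work surface. World frame = base frame: x ahead of the robot, y to its left, z up, the work surface at z = 0. Lengths are in m, angles in rad, forces in N, time in s.
With the tool pointing down it reaches from about 0.225 to 0.875 m from the base axis. Payload 3.4 kg.
Tool frame: the origin (TCP) lies where the fingers leave the gripper's body, on its centre line; the fingertips stand 73 mm ahead of it and the grasp point (between the pads) lies 54 mm ahead of it (manip.pinch_z is the distance from the TCP to the grasp point, in m); z points along the fingers, y is the line along which they close (so a half turn about z gives the same grasp; the last joint's range is limited). The gripper opens to 85 mm and grips with 20 to 120 N. Pads are 22 mm wide; open, the fingers measure 114 mm over their backs; the gripper's body (76 mm by 85 mm) begins 54 mm behind the grasp point. The pads swing forward as they close: fully open they stand 13 mm farther back than shut.
Start: joints at [-1.237, 0.276, 1.505, -0, 1.361, -0.121], TCP at [0.253, -0.517, 0.304] pointing down, gripper open.
Joint ranges: [-2.89, 2.89], [-0.75, 2.08], [0.22, 2.7], [-1.18, 4.32], [0.11, 2.71], [-2.7, 2.7]. Speed limits (rad/s): [2.57, 2.57, 3.14, 3.14, 3.14, 3.14].

## Interface

Orientations are given as a unit quaternion [w, x, y, z].
In Python, from rig import readout, imaging, manip gives the robot as it stands. The module is installed in compiled form; this text tells all that it offers.
- The arm moves only by the tool servo_tool, never from a script. Its argument "moves" is a list of rows, each an object with "dp": the shift along the tool's x, y, z in units of 0.2 m (1.0 is 0.2 m), a list of three; "delta_rot": the turn, a rotation vector about the tool's x, y, z in units of 0.1 rad (1.0 is 0.1 rad), a list of three; "fingers": the opening, from 0 (shut) to 1 (fully open). In form: [{"dp": [dx, dy, dz], "delta_rot": [wx, wy, wz], "fingers": fingers}, ...]. A call has 1 to 5 rows; each row shifts and turns the commanded pose from where the row before left it, along the tool's axes as they then stand; what a row does not reach is not made up. A row lasts 1/10 s, in which the tool goes at most 50 mm and 8.59 degrees, less where a joint would pass 70% of its speed; a pose out of reach is approached as far as the arm can. A call with a number of a shift or a turn outside -1 to 1 is refused whole. A call with a gripper value outside its range is refused whole. The fingers move at their own pace and stop on an object; "force" is the grip in N (left out, the last holds). Time passes only in rows, so rows that do not move let the fingers close. It gives the time, the measured TCP pose, the force, the opening and the grip force at its end, in the units of the state.
- readout.get_state(): the state, without advancing time (a new reading comes with each control period).
- imaging.get_image(name): name is "side" or "top" or "wrist"; returns (picture, depth): 400x640x3 uint8, red, green, blue; 400x640 float32, m along the optical axis (not along the pixel's ray), 0 where there is no reading.
- imaging.calibration(name): a dict with "intrinsics" (3x3 intrinsics, pixels), "dist" ([k1, k2, p1, p2, k3] as OpenCV has them; the pictures are not rectified), "R" (3x3) and "t" (3): a world point X has camera coordinates R X + t; the wrist camera has in their place "hand_eye" (4x4, takes a point from camera to tool coordinates, whose origin is the TCP and whose axes are the flange's). Camera axes: x right, y down, z forward; pixel columns grow to the right and rows downward; lengths in m; the calibration is good to about 2 mm. A picture is of the moment at which its call begins: read the wrist's pose just before it. calibration takes no time and is no camera call.
- manip.sign_off(): hands the job in; it is judged then, once.
The state is a dict: "clock": time; "qpos": joint angles; "qd": joint speeds; "effort": joint torques, N m; "position": TCP position; "ee_rot": TCP orientation; "contact_force": force on the tool from outside, world axes, zero at the start; "moment": the same for the moment, N m; "width": finger opening in m; "gripper_force": force on a finger pad.
Only numpy, scipy, OpenCV 4.12 (cv2) and the standard library are available. Lean on these libraries where they do the work, as an engineer would, in place of code of your own. Each camera call takes 0.05 s, during which the arm holds its last target. There are 200 camera calls.

## Working session

There is one attempt and no reset: what is moved stays moved. The work goes in short steps, Python scripts to look and compute and a tool call to move; the robot and the scene stay as the last step left them, time stands still between calls to the robot, and variables do not carry over. Pictures are saved under pics/ and viewed, at most 10 in all, crops included, and the job is handed in when it is done.

Besides the shell and the picture viewer there is one more tool, called after "Emit:" by a JSON object that holds its "api" and its "payload". servo_tool: Moves the arm, as the interface text tells. Its arguments: {"type":"object","properties":{"moves":{"type":"array"},"force":{"type":"number"}},"required":["moves"]}

```bash
mkdir -p pics; python3 - <<'E'
from rig import readout, imaging, manip
import numpy as np, cv2
s=readout.get_state()
print({k:np.round(v,3).tolist() for k,v in s.items()})
for n in ['top','side']:
    p,d=imaging.get_image(n); cv2.imwrite(f'pics/{n}0.png',p[:,:,::-1]); np.savez(f'{n}0.npz',p=p,d=d)
    c=imaging.calibration(n); print(n,{k:np.round(v,3).tolist() for k,v in c.items()})
print(np.round(imaging.calibration('wrist')['hand_eye'],3).tolist())
E
```

```text
{'clock': 0.0, 'qpos': [-1.237, 0.277, 1.506, -0.0, 1.361, -0.121], 'qd': [0.0, 0.001, 0.001, -0.001, -0.001, -0.0], 'effort': [-0.001, -41.679, -24.581, -0.0, 0.011, -0.0], 'position': [0.252, -0.516, 0.303], 'ee_rot': [-0.001, 0.974, 0.225, -0.0], 'contact_force': [-0.511, 1.326, -0.604], 'moment': [-0.024, 0.025, 0.032], 'gripper_force': 0.0, 'width': 0.086}
top {'intrinsics': [[507.326, 0.0, 319.736], [0.0, 507.326, 192.283], [0.0, 0.0, 1.0]], 'dist': [0.009, 0.0, 0.0, 0.0, 0.0], 'R': [[-0.014, -1.0, 0.001], [-0.982, 0.014, -0.187], [0.187, -0.003, -0.982]], 't': [-0.046, 0.486, 1.519]}
side {'intrinsics': [[508.514, 0.0, 321.068], [0.0, 508.514, 202.584], [0.0, 0.0, 1.0]], 'dist': [-0.151, 0.0, 0.0, 0.0, 0.0], 'R': [[0.872, 0.489, 0.022], [0.339, -0.571, -0.747], [-0.353, 0.659, -0.664]], 't': [-0.397, -0.123, 1.76]}
[[0.0, -0.961, -0.275, 0.07], [1.0, -0.0, 0.001, 0.001], [-0.001, -0.275, 0.961, -0.07], [0.0, 0.0, 0.0, 1.0]]
```

View pics/top0.png

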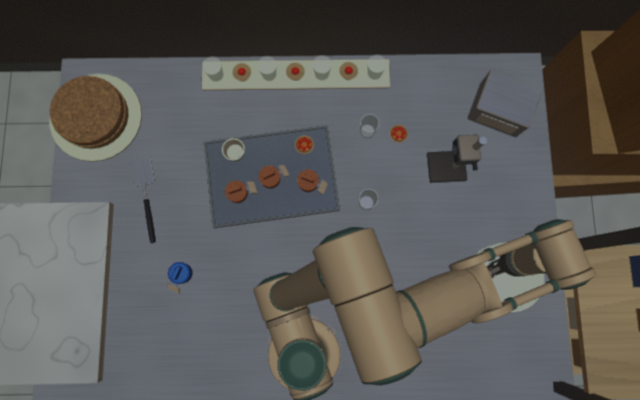

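View pics/side0.png

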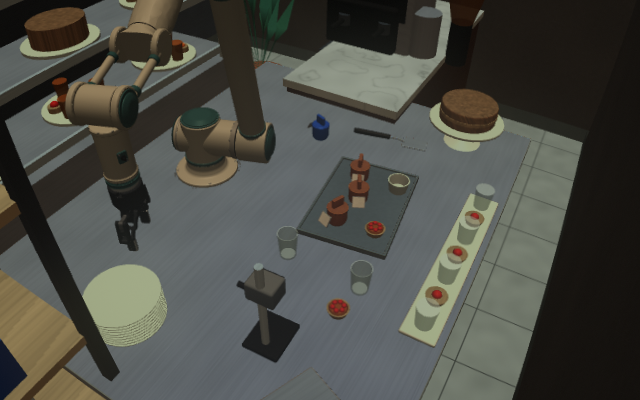

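The top view shows terracotta pots at (236,192), (270,177) and (308,181). The blue decoy is at (179,273), the ramekin at (233,149), tarts at (304,145) and (399,133), glasses at (369,127) and (368,200), and the reader at about (468,150) with its foot at (447,167).

The candidates are the three terracotta pots. The blue pot at (179,273) is excluded. I'll check a close crop and measure.

```bash
cat > h.py <<'E'
import numpy as np, cv2
from rig import readout, imaging, manip
from scipy.spatial.transform import Rotation as Ro
def cloud(d,c,T=None):
    h,w=d.shape; uv=np.stack(np.meshgrid(np.arange(w),np.arange(h)),-1).reshape(-1,1,2).astype(float)
    n=cv2.undistortPoints(uv,c['intrinsics'],np.array(c['dist'])).reshape(h,w,2)
    P=np.dstack([n*d[...,None],d])
    if T is None: return (P-np.array(c['t']))@np.array(c['R'])
    return P@T[:3,:3].T+T[:3,3]
def wristT(s):
    q=s['ee_rot']; T=np.eye(4); T[:3,:3]=Ro.from_quat([q[1],q[2],q[3],q[0]]).as_matrix(); T[:3,3]=s['position']
    return T@np.array(imaging.calibration('wrist')['hand_eye'])
E
python3 - <<'E'
from h import *
z=np.load('top0.npz');p,d=z['p'],z['d'];W=cloud(d,imaging.calibration('top'));np.save('Wtop.npy',W)
a=cv2.resize(p[130:230,200:400],None,fx=4,fy=4,interpolation=cv2.INTER_CUBIC)[:,:,::-1]
b=cv2.resize(p[110:200,410:510],None,fx=4,fy=4,interpolation=cv2.INTER_CUBIC)[:,:,::-1]
s=np.load('side0.npz');q=s['p']
c=cv2.resize(q[255:365,230:310],None,fx=4,fy=4,interpolation=cv2.INTER_CUBIC)[:,:,::-1]
im=np.zeros((600,800,3),np.uint8); im[:300]=cv2.resize(a,(800,400))[0:300]; im[:300]=a[60:360]
im[300:600,:333]=cv2.resize(b,(333,300)); im[300:600,400:618]=cv2.resize(c,(218,300))
cv2.imwrite('pics/crop1.png',im)
hsv=cv2.cvtColor(p,cv2.COLOR_RGB2HSV)
t=((hsv[...,0]<12)&(hsv[...,1]>90)).astype(np.uint8); t[:150]=0;t[215:]=0;t[:,:200]=0;t[:,340:]=0
n,l,st,ce=cv2.connectedComponentsWithStats(t)
for i in range(1,n):
    if st[i,4]<100: continue
    m=(l==i)
    P=W[m]; g=P[P[:,2]>.092]; lid=P[(abs(P[:,2]-.075)<.008)]
    print('pot',ce[i].round(1),st[i].tolist(),len(g),'grip',g.mean(0).round(4),'zmax',P[:,2].max().round(3),'lid',np.round((lid.min(0)+lid.max(0))/2,4),lid.min(0).round(3),lid.max(0).round(3))
    e,v=np.linalg.eigh(np.cov(g[:,:2].T)); print('  bar dir',np.degrees(np.arctan2(v[1,1],v[0,1])).round(1),np.sqrt(e).round(4))
# cards: bright pixels near pots
t=((hsv[...,2]>110)&(hsv[...,1]<90)).astype(np.uint8); t[:160]=0;t[200:]=0;t[:,:230]=0;t[:,335:]=0
n,l,st,ce=cv2.connectedComponentsWithStats(t)
for i in range(1,n):
    if st[i,4]>20: print('card',ce[i].round(1),st[i].tolist(),np.median(W[l==i],0).round(4))
# reader
R=W[110:200,410:510].reshape(-1,3)
hd=R[(R[:,2]>.1)]; print('head z hist',np.histogram(hd[:,2],np.arange(.1,.34,.02)))
for lo,hi in ((.0,.1),):pass
ft=R[(R[:,2]>.006)&(R[:,2]<.04)]; print('foot',np.median(ft,0),ft.min(0),ft.max(0))
print(cv2.minAreaRect(ft[:,:2].astype(np.float32)))
k=W.reshape(-1,3);print('table',np.median(W[200:230,420:520,2]))
S=cloud(s['d'],imaging.calibration('side'));Q=S[255:365,230:310].reshape(-1,3)
q2=Q[(Q[:,2]>.1)];print('side head',np.histogram(q2[:,2],np.arange(.1,.34,.02)))
E
```

```text
pot [269.1 176.4] [259, 166, 21, 22, 358] 65 grip [0.5211 0.0975 0.1495] zmax 1.584 lid [0.5331 0.1013 0.0751] [0.501 0.071 0.067] [0.565 0.132 0.083]
  bar dir -156.2 [0.0109 0.0645]
pot [307.5 180. ] [297, 170, 21, 22, 347] 59 grip [ 0.5191 -0.0151  0.1048] zmax 0.114 lid [ 0.5191 -0.0144  0.075 ] [ 0.487 -0.045  0.067] [0.551 0.016 0.083]
  bar dir 66.8 [0.0038 0.0112]
pot [235.7 191.1] [225, 181, 22, 21, 362] 64 grip [0.4831 0.1995 0.1276] zmax 1.584 lid [0.4882 0.2037 0.0749] [0.457 0.173 0.067] [0.52  0.234 0.083]
  bar dir -138.4 [0.0106 0.0487]
card [283.6 170. ] [280, 166, 8, 9, 42] [0.5568 0.0579 0.049 ]
card [322.4 186.5] [319, 181, 8, 12, 60] [ 0.5025 -0.0601  0.0498]
card [251.5 186.5] [248, 182, 8, 10, 56] [0.506  0.1572 0.0504]
head z hist (array([208,   0,   0,   1,  60, 144, 552,  24,  21,  55,   0]), array([0.1 , 0.12, 0.14, 0.16, 0.18, 0.2 , 0.22, 0.24, 0.26, 0.28, 0.3 ,
       0.32]))
foot [ 0.57347197 -0.45783174  0.01290236] [ 0.46475971 -0.66168685  0.00600943] [ 0.76110466 -0.33836021  0.03998316]
((0.611853837966919, -0.5008636713027954), (0.31493711471557617, 0.2924191355705261), 87.0009536743164)
table -0.0002512344445029349
side head (array([ 47,  44,  47,  33, 216, 289, 620,  59,  56,  91,   0]), array([0.1 , 0.12, 0.14, 0.16, 0.18, 0.2 , 0.22, 0.24, 0.26, 0.28, 0.3 ,
       0.32]))
```

View pics/crop1.png

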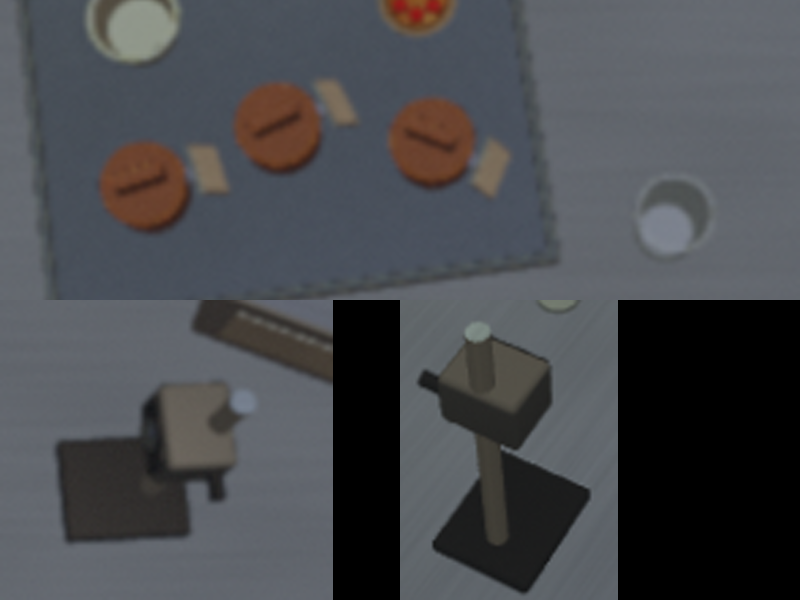

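The crop confirms three terracotta pots with cards on their −y sides, and no decoy among them. The lens is on the left (+y) face of the reader head, around crop pixel (152,432). Next I'll fit the reader and refine the pots.

```bash
python3 - <<'E'
from h import *
z=np.load('top0.npz');p,d=z['p'],z['d'];W=np.load('Wtop.npy')
ok=np.zeros(d.shape,bool);ok[110:200,410:510]=1;ok&=d>0
m=ok&(W[...,2]>.215)&(W[...,2]<.245)
n,l,st,_=cv2.connectedComponentsWithStats(m.astype(np.uint8));i=1+st[1:,4].argmax();m=l==i
H=W[m];zt=np.median(H[:,2]);print('head top z',zt,np.percentile(H[:,2],[5,95]),cv2.minAreaRect(H[:,:2].astype(np.float32)),H.min(0),H.max(0))
b=p.max(2);f=ok&(b<50)&(W[...,2]<.03)&(W[...,2]>.004)
n,l,st,_=cv2.connectedComponentsWithStats(f.astype(np.uint8));i=1+st[1:,4].argmax();F=W[l==i]
print('foot',len(F),np.median(F[:,2]),cv2.minAreaRect(F[:,:2].astype(np.float32)),F.min(0),F.max(0))
r=ok&(W[...,2]>.275)&(W[...,2]<.305);print('rod top',W[r].mean(0),W[r].min(0),W[r].max(0))
fr=ok&(b<60)&(W[...,2]>.15)&(W[...,2]<.25);print('front',fr.sum(),W[fr].mean(0),np.argwhere(fr).min(0),np.argwhere(fr).max(0))
hsv=cv2.cvtColor(p,cv2.COLOR_RGB2HSV)
for (u,v,c) in ((269,176,(.5568,.0579)),(307,180,(.5025,-.0601)),(236,191,(.506,.1572))):
    w=np.zeros(d.shape,bool);w[v-12:v+12,u-12:u+12]=1;w&=(d>0)
    lid=W[w&(abs(W[...,2]-.075)<.01)&(hsv[...,1]>90)];g=W[w&(W[...,2]>.097)&(W[...,2]<.115)]
    (cx,cy),rr=cv2.minEnclosingCircle(lid[:,:2].astype(np.float32))
    e,vv=np.linalg.eigh(np.cov(g[:,:2].T));
    print('pot lid',round(cx,4),round(cy,4),round(rr,4),'grip',g.mean(0).round(4),'bar',np.degrees(np.arctan2(vv[1,1],vv[0,1])).round(1),'card dir',np.degrees(np.arctan2(c[1]-cy,c[0]-cx)).round(1),np.hypot(c[1]-cy,c[0]-cx).round(4))
E
```

```text
head top z 0.22908432307229934 [0.21972217 0.23455068] ((0.5707187056541443, -0.46109458804130554), (0.07592472434043884, 0.06799843907356262), 0.9302305579185486) [ 0.53270862 -0.49557567  0.21534056] [ 0.60856672 -0.42711605  0.24491223]
foot 543 0.013601350061961778 ((0.5702603459358215, -0.4577925205230713), (0.09547163546085358, 0.1178160160779953), 1.0846220254898071) [ 0.52174048 -0.51710721  0.00429101] [ 0.6178943  -0.3985151   0.02373706]
rod top [ 0.57017752 -0.48059589  0.28909591] [ 0.56112082 -0.491062    0.27543204] [ 0.582956   -0.47280302  0.29701216]
front 245 [ 0.55127211 -0.4477144   0.21141911] [138 452] [169 478]
pot lid 0.5332 0.1014 0.0331 grip [0.5322 0.1023 0.1057] bar 117.7 card dir -61.5 0.0494
pot lid 0.5199 -0.0156 0.0328 grip [ 0.5195 -0.0153  0.1053] bar 66.9 card dir -111.3 0.0478
pot lid 0.4886 0.2025 0.0325 grip [0.488  0.2036 0.1051] bar 107.4 card dir -69.0 0.0485
```

Emit:
{"api": "servo_tool", "payload": {"moves": [{"dp": [0.19, -0.139, 0], "delta_rot": [0, 0, 0], "fingers": 0.5}, {"dp": [0.19, -0.139, 0], "delta_rot": [0, 0, 0], "fingers": 0.5}, {"dp": [0.19, -0.139, 0], "delta_rot": [0, 0, 0], "fingers": 0.5}, {"dp": [0.19, -0.139, 0], "delta_rot": [0, 0, 0], "fingers": 0.5}, {"dp": [0.19, -0.139, 0], "delta_rot": [0, 0, 0], "fingers": 0.5}]}}

```text
clock: 0.6
position: [0.3626, -0.3064, 0.3036]
ee_rot: [-0.0, 0.974, 0.225, -0.0]
contact_force: [1.3, 0.1, -0.7]
width: 0.0429
gripper_force: 0.0
```

Emit:
{"api": "servo_tool", "payload": {"moves": [{"dp": [0.19, -0.139, 0], "delta_rot": [0, 0, 0], "fingers": 0.5}, {"dp": [0.19, -0.139, 0], "delta_rot": [0, 0, 0], "fingers": 0.5}, {"dp": [0.19, -0.139, 0], "delta_rot": [0, 0, 0], "fingers": 0.5}, {"dp": [0.19, -0.139, 0], "delta_rot": [0, 0, 0], "fingers": 0.5}, {"dp": [0.19, -0.139, 0], "delta_rot": [0, 0, 0], "fingers": 0.5}]}}

```text
clock: 1.1
position: [0.4722, -0.098, 0.3037]
ee_rot: [0.0, 0.974, 0.225, -0.0]
contact_force: [1.1, -1.1, -0.5]
width: 0.0425
gripper_force: 0.0
```

Emit:
{"api": "servo_tool", "payload": {"moves": [{"dp": [0.19, -0.139, 0], "delta_rot": [0, 0, 0], "fingers": 0.5}, {"dp": [0.19, -0.139, 0], "delta_rot": [0, 0, 0], "fingers": 0.5}, {"dp": [0, 0, 0], "delta_rot": [0, 0, -1], "fingers": 0.5}, {"dp": [0, 0, 0], "delta_rot": [0, 0, -1], "fingers": 0.5}, {"dp": [0, 0, 0], "delta_rot": [0, 0, -1], "fingers": 0.5}]}}

```text
clock: 1.6
position: [0.5156, -0.0158, 0.3033]
ee_rot: [-0.0, 0.929, 0.371, -0.001]
contact_force: [0.3, -0.3, -0.1]
width: 0.0427
gripper_force: 0.0
```

Emit:
{"api": "servo_tool", "payload": {"moves": [{"dp": [0, 0, 0], "delta_rot": [0, 0, -1], "fingers": 0.5}, {"dp": [0, 0, 0], "delta_rot": [0, 0, -1], "fingers": 0.5}, {"dp": [0, 0, 0], "delta_rot": [0, 0, -1], "fingers": 0.5}, {"dp": [0, 0, 0], "delta_rot": [0, 0, -1], "fingers": 0.5}, {"dp": [0, 0, 0], "delta_rot": [0, 0, 0], "fingers": 0.5}]}}

```text
clock: 2.1
position: [0.5155, -0.0165, 0.3035]
ee_rot: [-0.0, 0.838, 0.546, -0.0]
contact_force: [-0.3, 0.2, -0.9]
width: 0.0429
gripper_force: 0.0
```

```bash
cat > wr.py <<'E'
from h import *
import sys
def look(name):
    s=readout.get_state();T=wristT(s);p,d=imaging.get_image('wrist');W=cloud(d,imaging.calibration('wrist'),T)
    cv2.imwrite(f'pics/{name}.png',p[:,:,::-1]);h=cv2.cvtColor(p,cv2.COLOR_RGB2HSV)
    red=(h[...,0]<14)&(h[...,1]>90)&(d>0)&(d<1)
    pot=(red&(W[...,2]>.06)&(W[...,2]<.125)).astype(np.uint8)
    n,l,st,ce=cv2.connectedComponentsWithStats(pot)
    for i in range(1,n):
        if st[i,4]<400: continue
        P=W[l==i];g=P[P[:,2]>.099]
        if len(g)<30: continue
        e,v=np.linalg.eigh(np.cov(g[:,:2].T));r=cv2.minAreaRect(g[:,:2].astype(np.float32))
        print(ce[i].round(),'lid',np.round((P.min(0)+P.max(0))/2,4)[:2],'grip',np.round(r[0],4),np.round(r[1],4),'z',np.percentile(g[:,2],95).round(4),'bar',np.degrees(np.arctan2(v[1,1],v[0,1])).round(1))
    return s,p,d,W
E
python3 - <<'E'
from wr import *
look('w1')
E
```

```text
[285.  63.] lid [0.534  0.0995] grip [0.534  0.0994] [0.0123 0.0404] z 0.1066 bar 116.8
[323. 182.] lid [ 0.5209 -0.0182] grip [ 0.5208 -0.0186] [0.0398 0.0119] z 0.1068 bar 68.0
```

View pics/w1.png

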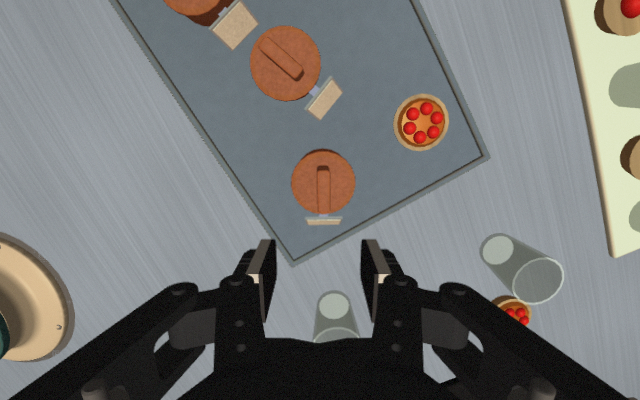

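Wrist view: the right pot is at (323,182) with its bar lined up vertically between the fingers, and the middle pot is at (285,63). Descending on the right pot.

Emit:
{"api": "servo_tool", "payload": {"moves": [{"dp": [0, 0.0285, 0.2], "delta_rot": [0, 0, -0.3], "fingers": 0.5}, {"dp": [0, 0, 0.2], "delta_rot": [0, 0, 0], "fingers": 0.5}, {"dp": [0, 0, 0.18], "delta_rot": [0, 0, 0], "fingers": 0.5}, {"dp": [0, 0, 0.12], "delta_rot": [0, 0, 0], "fingers": 0.5}, {"dp": [0, 0, 0.055], "delta_rot": [0, 0, 0], "fingers": 0.5}]}}

```text
clock: 2.65
position: [0.5194, -0.0186, 0.1504]
ee_rot: [-0.002, 0.83, 0.558, -0.002]
contact_force: [-0.3, 0.3, 0.9]
width: 0.0426
gripper_force: 0.0
```

Emit:
{"api": "servo_tool", "payload": {"moves": [{"dp": [0, 0, 0], "delta_rot": [0, 0, 0], "fingers": 0.5}, {"dp": [0, 0, 0], "delta_rot": [0, 0, 0], "fingers": 0.1}, {"dp": [0, 0, 0], "delta_rot": [0, 0, 0], "fingers": 0}, {"dp": [0, 0, 0], "delta_rot": [0, 0, 0], "fingers": 0}, {"dp": [0, 0, 0], "delta_rot": [0, 0, 0], "fingers": 0}], "force": 60}}

```text
clock: 3.15
position: [0.5216, -0.019, 0.1541]
ee_rot: [0.001, 0.83, 0.558, 0.001]
contact_force: [-0.2, 0.7, 4.2]
width: 0.0106
gripper_force: 62.5
```

Emit:
{"api": "servo_tool", "payload": {"moves": [{"dp": [0, 0, -0.05], "delta_rot": [0, 0, 0], "fingers": 0}, {"dp": [0, 0, -0.1], "delta_rot": [0, 0, 0], "fingers": 0}, {"dp": [0, 0, -0.05], "delta_rot": [0, 0, 0], "fingers": 0}, {"dp": [0, 0, 0], "delta_rot": [0, 0, 0], "fingers": 0}, {"dp": [0, 0, 0], "delta_rot": [0, 0, 0], "fingers": 0}]}}

```text
clock: 3.65
position: [0.5207, -0.0188, 0.1928]
ee_rot: [0.0, 0.83, 0.558, -0.0]
contact_force: [-0.5, -0.8, -4.0]
width: 0.0106
gripper_force: 61.8
```

```bash
cat > wt.py <<'E'
from h import *
f=[];e=[]
for i in range(12):
    imaging.get_image('top' if i<11 else 'wrist'); s=readout.get_state(); f.append(s['contact_force']);e.append(s['effort'])
f=np.array(f);print(f.mean(0).round(2),f.std(0).round(2),np.mean(e,0).round(2)[1:3],s['position'].round(4) if hasattr(s['position'],'round') else s['position'],s['ee_rot'],s['gripper_force'],s['width'],s['clock'])
E
python3 wt.py
```

```text
[ 0.09  0.05 -2.68] [0.31 0.4  0.4 ] [-40.01 -21.84] [ 0.5209 -0.0189  0.1928] [ 5.89202041e-06  8.29614033e-01  5.58337311e-01 -6.17468698e-05] 61.766570806503296 0.011129145036068617 4.25
```

About 2.7 N, so this one is empty. I'll set it back down and move on to the middle pot.

Emit:
{"api": "servo_tool", "payload": {"moves": [{"dp": [0, 0, 0.1], "delta_rot": [0, 0, 0], "fingers": 0}, {"dp": [0, 0, 0.075], "delta_rot": [0, 0, 0], "fingers": 0}, {"dp": [0, 0, 0.02], "delta_rot": [0, 0, 0], "fingers": 0}, {"dp": [0, 0, 0], "delta_rot": [0, 0, 0], "fingers": 0}, {"dp": [0, 0, 0], "delta_rot": [0, 0, 0], "fingers": 0.5}]}}

```text
clock: 4.75
position: [0.5214, -0.0189, 0.1544]
ee_rot: [0.0, 0.83, 0.558, 0.0]
contact_force: [0.8, 0.2, 0.5]
width: 0.0241
gripper_force: 0.0
```

Emit:
{"api": "servo_tool", "payload": {"moves": [{"dp": [0, 0, 0], "delta_rot": [0, 0, 0], "fingers": 0.5}, {"dp": [0, 0, 0], "delta_rot": [0, 0, 0], "fingers": 0.5}, {"dp": [0, 0, 0], "delta_rot": [0, 0, 0], "fingers": 0.5}, {"dp": [0, 0, -0.15], "delta_rot": [0, 0, 0], "fingers": 0.5}, {"dp": [0, 0, -0.24], "delta_rot": [0, 0, 0], "fingers": 0.5}]}}

```text
clock: 5.25
position: [0.519, -0.0186, 0.23]
ee_rot: [-0.003, 0.83, 0.558, -0.003]
contact_force: [1.1, -0.4, 0.6]
width: 0.0429
gripper_force: 0.0
```

Emit:
{"api": "servo_tool", "payload": {"moves": [{"dp": [0.191, -0.054, 0], "delta_rot": [0, 0, 0], "fingers": 0.5}, {"dp": [0.191, -0.054, 0], "delta_rot": [0, 0, 0], "fingers": 0.5}, {"dp": [0.191, -0.054, 0], "delta_rot": [0, 0, 0], "fingers": 0.5}, {"dp": [0, 0, 0], "delta_rot": [0, 0, -1], "fingers": 0.5}, {"dp": [0, 0, 0], "delta_rot": [0, 0, -1], "fingers": 0.5}]}}

```text
clock: 5.75
position: [0.534, 0.1009, 0.2319]
ee_rot: [0.0, 0.768, 0.641, 0.0]
contact_force: [-0.1, -1.1, 0.6]
width: 0.0427
gripper_force: 0.0
```

Emit:
{"api": "servo_tool", "payload": {"moves": [{"dp": [0, 0, 0], "delta_rot": [0, 0, -1], "fingers": 0.5}, {"dp": [0, 0, 0], "delta_rot": [0, 0, -1], "fingers": 0.5}, {"dp": [0, 0, 0], "delta_rot": [0, 0, -1], "fingers": 0.5}, {"dp": [0, 0, 0], "delta_rot": [0, 0, -1], "fingers": 0.5}, {"dp": [0, 0, 0], "delta_rot": [0, 0, -1], "fingers": 0.5}]}}

```text
clock: 6.25
position: [0.534, 0.0995, 0.2319]
ee_rot: [0.0, 0.586, 0.81, -0.0]
contact_force: [-0.4, 0.4, -0.6]
width: 0.0428
gripper_force: 0.0
```

Emit:
{"api": "servo_tool", "payload": {"moves": [{"dp": [0, 0, 0], "delta_rot": [0, 0, -1], "fingers": 0.5}, {"dp": [0, 0, 0], "delta_rot": [0, 0, -0.6], "fingers": 0.5}, {"dp": [0, 0, 0], "delta_rot": [0, 0, 0], "fingers": 0.5}]}}

```text
clock: 6.55
position: [0.534, 0.0995, 0.2319]
ee_rot: [0.0, 0.521, 0.853, -0.0]
contact_force: [0.1, 0.2, -0.7]
width: 0.0428
gripper_force: 0.0
```

```bash
python3 - <<'E'
from wr import *
s,*_=look('w2');print(s['position'],s['ee_rot'],s['contact_force'],s['clock'])
p,d=imaging.get_image('top');np.savez('top1.npz',p=p,d=d)
E
```

```text
[327.  49.] lid [0.4891 0.201 ] grip [0.489  0.2014] [0.0116 0.04  ] z 0.1066 bar 107.7
[318. 201.] lid [0.5339 0.1002] grip [0.5341 0.1004] [0.0117 0.039 ] z 0.1067 bar 116.4
[0.53402545 0.09948636 0.23187611] [ 4.35372134e-05  5.21367480e-01  8.53332262e-01 -2.55313930e-05] [ 0.1447565   0.24922388 -0.73061069] 6.55
```

View pics/w2.png

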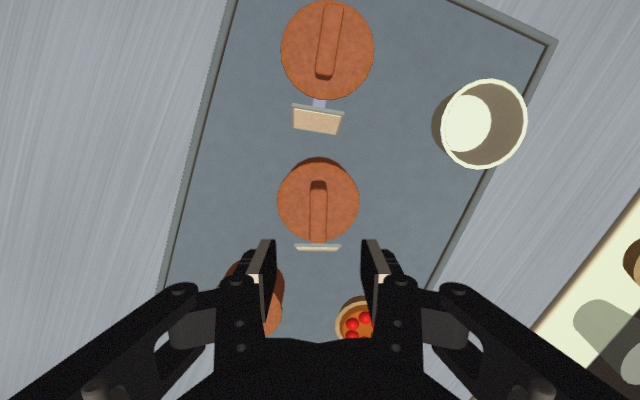

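Wrist view: the middle pot is at (318,201), centred between the fingers. The left pot is at (327,49) and the ramekin at (484,125). Descending on the middle pot.

Emit:
{"api": "servo_tool", "payload": {"moves": [{"dp": [0.004, 0, 0.15], "delta_rot": [0, 0, 0], "fingers": 0.5}, {"dp": [0, 0, 0.15], "delta_rot": [0, 0, 0], "fingers": 0.5}, {"dp": [0, 0, 0.085], "delta_rot": [0, 0, 0], "fingers": 0.5}, {"dp": [0, 0, 0], "delta_rot": [0, 0, 0], "fingers": 0.2}, {"dp": [0, 0, 0], "delta_rot": [0, 0, 0], "fingers": 0}]}}

```text
clock: 7.15
position: [0.534, 0.1002, 0.1551]
ee_rot: [0.0, 0.522, 0.853, 0.0]
contact_force: [0.8, 0.0, -0.2]
width: 0.0144
gripper_force: 0.0
```

Emit:
{"api": "servo_tool", "payload": {"moves": [{"dp": [0, 0, 0], "delta_rot": [0, 0, 0], "fingers": 0}, {"dp": [0, 0, 0], "delta_rot": [0, 0, 0], "fingers": 0}, {"dp": [0, 0, -0.05], "delta_rot": [0, 0, 0], "fingers": 0}, {"dp": [0, 0, -0.1], "delta_rot": [0, 0, 0], "fingers": 0}, {"dp": [0, 0, -0.05], "delta_rot": [0, 0, 0], "fingers": 0}], "force": 60}}

```text
clock: 7.65
position: [0.5346, 0.1003, 0.1972]
ee_rot: [0.001, 0.521, 0.853, 0.001]
contact_force: [-0.1, -0.5, -2.1]
width: 0.011
gripper_force: 62.0
```

```bash
sleep 0; python3 wt.py
```

```text
[-0.01  0.13 -2.61] [0.42 0.39 0.59] [-41.85 -22.07] [0.5335 0.1002 0.1944] [-3.20085439e-04  5.21326753e-01  8.53357037e-01 -2.85040095e-04] 61.98812127113342 0.010796245217185885 8.25
```

The middle pot is also empty at about 2.6 N. I'll set it down and go to the left pot.

Emit:
{"api": "servo_tool", "payload": {"moves": [{"dp": [0, 0, 0.1], "delta_rot": [0, 0, 0], "fingers": 0}, {"dp": [0, 0, 0.075], "delta_rot": [0, 0, 0], "fingers": 0}, {"dp": [0, 0, 0.021], "delta_rot": [0, 0, 0], "fingers": 0}, {"dp": [0, 0, 0], "delta_rot": [0, 0, 0], "fingers": 0}, {"dp": [0, 0, 0], "delta_rot": [0, 0, 0], "fingers": 0.5}]}}

```text
clock: 8.75
position: [0.5342, 0.1002, 0.1561]
ee_rot: [0.001, 0.521, 0.853, 0.0]
contact_force: [1.1, 0.1, 0.0]
width: 0.0237
gripper_force: 0.0
```

Emit:
{"api": "servo_tool", "payload": {"moves": [{"dp": [0, 0, 0], "delta_rot": [0, 0, 0], "fingers": 0.5}, {"dp": [0, 0, 0], "delta_rot": [0, 0, 0], "fingers": 0.5}, {"dp": [0, 0, 0], "delta_rot": [0, 0, 0], "fingers": 0.5}, {"dp": [0, 0, -0.15], "delta_rot": [0, 0, 0], "fingers": 0.5}, {"dp": [0, 0, -0.24], "delta_rot": [0, 0, 0], "fingers": 0.5}]}}

```text
clock: 9.25
position: [0.5318, 0.1, 0.2317]
ee_rot: [-0.003, 0.521, 0.853, -0.002]
contact_force: [1.0, -0.3, 0.2]
width: 0.0426
gripper_force: 0.0
```

Emit:
{"api": "servo_tool", "payload": {"moves": [{"dp": [0.184, 0.01, 0], "delta_rot": [0, 0, 0], "fingers": 0.5}, {"dp": [0.184, 0.01, 0], "delta_rot": [0, 0, 0], "fingers": 0.5}, {"dp": [0.185, 0.01, 0], "delta_rot": [0, 0, 0], "fingers": 0.5}, {"dp": [0, 0, 0], "delta_rot": [0, 0, 1], "fingers": 0.5}, {"dp": [0, 0, 0], "delta_rot": [0, 0, 0.7], "fingers": 0.5}]}}

```text
clock: 9.75
position: [0.4879, 0.2025, 0.2339]
ee_rot: [0.0, 0.592, 0.806, 0.0]
contact_force: [-0.2, 0.2, 0.6]
width: 0.043
gripper_force: 0.0
```

Emit:
{"api": "servo_tool", "payload": {"moves": [{"dp": [0, 0, 0], "delta_rot": [0, 0, 0], "fingers": 0.5}]}}

```text
clock: 9.85
position: [0.4883, 0.2018, 0.2338]
ee_rot: [0.0, 0.591, 0.806, 0.0]
contact_force: [0.4, -0.5, 0.7]
width: 0.043
gripper_force: 0.0
```

```bash
python3 - <<'E'
from wr import *
s,*_=look('w3');print(s['position'],s['ee_rot'],s['contact_force'],s['clock'])
E
```

```text
[318. 202.] lid [0.489  0.1995] grip [0.489 0.202] [0.0119 0.0387] z 0.1066 bar 108.4
[331. 314.] lid [0.5336 0.1029] grip [0.5276 0.1125] [0.0113 0.0133] z 0.1065 bar 118.7
[0.48834898 0.20176994 0.23383313] [1.63098036e-04 5.91436996e-01 8.06351189e-01 1.12065377e-04] [ 0.40588295 -0.47359262  0.67626502] 9.85
```

Emit:
{"api": "servo_tool", "payload": {"moves": [{"dp": [0, 0.003, 0.16], "delta_rot": [0, 0, 0], "fingers": 0.5}, {"dp": [0, 0, 0.15], "delta_rot": [0, 0, 0], "fingers": 0.5}, {"dp": [0, 0, 0.085], "delta_rot": [0, 0, 0], "fingers": 0.5}, {"dp": [0, 0, 0], "delta_rot": [0, 0, 0], "fingers": 0.2}, {"dp": [0, 0, 0], "delta_rot": [0, 0, 0], "fingers": 0}]}}

```text
clock: 10.4
position: [0.4895, 0.2013, 0.1549]
ee_rot: [0.0, 0.592, 0.806, -0.0]
contact_force: [0.0, -0.6, 1.0]
width: 0.0147
gripper_force: 0.0
```

Emit:
{"api": "servo_tool", "payload": {"moves": [{"dp": [0, 0, 0], "delta_rot": [0, 0, 0], "fingers": 0}, {"dp": [0, 0, 0], "delta_rot": [0, 0, 0], "fingers": 0}, {"dp": [0, 0, -0.05], "delta_rot": [0, 0, 0], "fingers": 0}, {"dp": [0, 0, -0.1], "delta_rot": [0, 0, 0], "fingers": 0}, {"dp": [0, 0, -0.05], "delta_rot": [0, 0, 0], "fingers": 0}], "force": 90}}

```text
clock: 10.9
position: [0.4898, 0.2018, 0.1967]
ee_rot: [0.001, 0.592, 0.806, 0.001]
contact_force: [-0.0, -0.3, -5.1]
width: 0.0105
gripper_force: 88.3
```

```bash
python3 wt.py
```

```text
[-0.1   0.11 -5.05] [0.73 0.47 0.51] [-41.81 -22.73] [0.489  0.2015 0.1943] [-2.10875668e-04  5.91891106e-01  8.06017845e-01 -3.28457366e-04] 88.37405204772949 0.009951966671884346 11.5
```

5.05 N, so the left pot is the full one. Raising it, then carrying it to the reader.

Emit:
{"api": "servo_tool", "payload": {"moves": [{"dp": [0, 0, -0.1], "delta_rot": [0, 0, 0.5], "fingers": 0}, {"dp": [0, 0, -0.14], "delta_rot": [0, 0, 0.7], "fingers": 0}, {"dp": [0, 0, -0.14], "delta_rot": [0, 0, 0.7], "fingers": 0}, {"dp": [0, 0, -0.12], "delta_rot": [0, 0, 0.6], "fingers": 0}, {"dp": [0, 0, -0.075], "delta_rot": [0, 0, 0.4], "fingers": 0}]}}

```text
clock: 12.0
position: [0.4896, 0.2017, 0.3117]
ee_rot: [0.001, 0.703, 0.711, 0.001]
contact_force: [-0.2, 0.5, -5.7]
width: 0.0101
gripper_force: 88.7
```

```bash
python3 - <<'E'
from h import *
s=readout.get_state();q=s['ee_rot'];psi=2*np.arctan2(q[2],q[1]);d=np.array([.567,-.258])-s['position'][:2];c,n=np.cos(psi),np.sin(psi)
print(s['position'],np.degrees(psi),np.array([d[0]*c+d[1]*n,d[0]*n-d[1]*c])/.2)
E
```

```text
[0.48960865 0.20167791 0.3116713 ] 90.69179234687182 [-2.30289403  0.35917833]
```

Emit:
{"api": "servo_tool", "payload": {"moves": [{"dp": [-0.06, 0.01, 0], "delta_rot": [0, 0, 0], "fingers": 0}, {"dp": [-0.12, 0.02, 0], "delta_rot": [0, 0, 0], "fingers": 0}, {"dp": [-0.16, 0.025, 0], "delta_rot": [0, 0, 0], "fingers": 0}, {"dp": [-0.16, 0.025, 0], "delta_rot": [0, 0, 0], "fingers": 0}, {"dp": [-0.16, 0.025, 0], "delta_rot": [0, 0, 0], "fingers": 0}]}}

```text
clock: 12.5
position: [0.5113, 0.0678, 0.3081]
ee_rot: [-0.001, 0.702, 0.713, -0.001]
contact_force: [0.2, -0.3, -4.7]
width: 0.0103
gripper_force: 88.5
```

Emit:
{"api": "servo_tool", "payload": {"moves": [{"dp": [-0.16, 0.025, 0], "delta_rot": [0, 0, 0], "fingers": 0}, {"dp": [-0.16, 0.025, 0], "delta_rot": [0, 0, 0], "fingers": 0}, {"dp": [-0.16, 0.025, 0], "delta_rot": [0, 0, 0], "fingers": 0}, {"dp": [-0.16, 0.025, 0], "delta_rot": [0, 0, 0], "fingers": 0}, {"dp": [-0.16, 0.025, 0], "delta_rot": [0, 0, 0], "fingers": 0}]}}

```text
clock: 13.0
position: [0.5383, -0.0919, 0.3081]
ee_rot: [-0.001, 0.702, 0.712, -0.001]
contact_force: [0.6, 0.3, -5.4]
width: 0.0101
gripper_force: 88.5
```

Emit:
{"api": "servo_tool", "payload": {"moves": [{"dp": [-0.16, 0.025, 0], "delta_rot": [0, 0, 0], "fingers": 0}, {"dp": [-0.16, 0.025, 0], "delta_rot": [0, 0, 0], "fingers": 0}, {"dp": [-0.14, 0.025, 0], "delta_rot": [0, 0, 0], "fingers": 0}, {"dp": [-0.1, 0.01, 0], "delta_rot": [0, 0, 0], "fingers": 0}, {"dp": [-0.05, 0.005, 0], "delta_rot": [0, 0, 0], "fingers": 0}]}}

```text
clock: 13.5
position: [0.5583, -0.2137, 0.3083]
ee_rot: [-0.001, 0.703, 0.712, -0.001]
contact_force: [0.0, 0.9, -4.6]
width: 0.0106
gripper_force: 88.6
```

```bash
python3 - <<'E'
from h import *
s=readout.get_state();q=s['ee_rot'];psi=2*np.arctan2(q[2],q[1]);d=np.array([.567,-.258])-s['position'][:2];c,n=np.cos(psi),np.sin(psi)
print(s['clock'],s['position'],np.degrees(psi),np.array([d[0]*c+d[1]*n,d[0]*n-d[1]*c])/.2)
p,D=imaging.get_image('top');np.savez('top2.npz',p=p,d=D);p2,D2=imaging.get_image('side');np.savez('side2.npz',p=p2,d=D2)
pw,dw=imaging.get_image('wrist');np.savez('w4.npz',p=pw,d=dw)
im=np.zeros((600,800,3),np.uint8)
im[:300,:400]=cv2.resize(p[100:220,340:500],(400,300),interpolation=3);im[:300,400:]=cv2.resize(p2[190:370,180:420],(400,300),interpolation=3)
im[300:,:400]=cv2.resize(p[120:240,190:350],(400,300),interpolation=3);im[300:,400:]=cv2.resize(pw,(400,300))
cv2.imwrite('pics/f1.png',np.clip(im[:,:,::-1]*1.6,0,255).astype(np.uint8))
E
```

```text
13.5 [ 0.55832751 -0.21373017  0.30827127] 90.72051984054852 [-0.22187691  0.04057555]
```

View pics/f1.png

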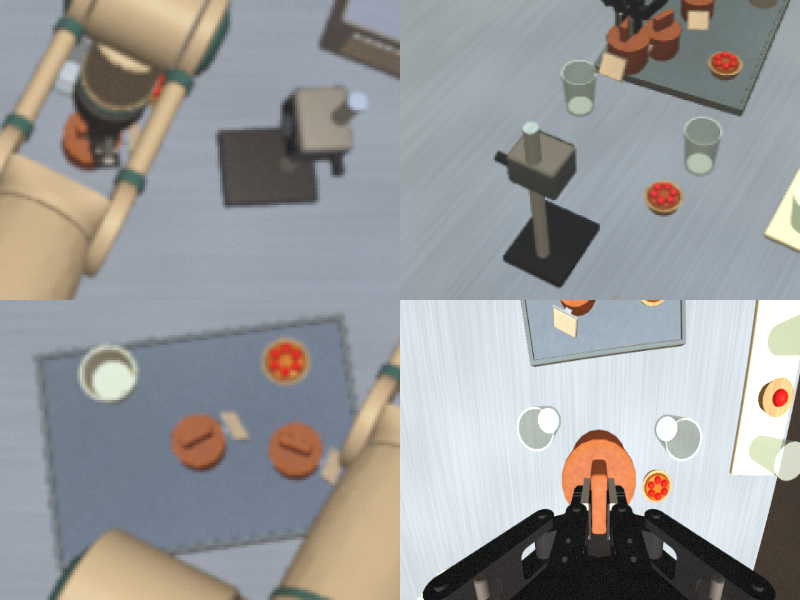

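The two empties stand on the platter, the held pot looks upright, and nothing has been disturbed. The reader head is at (318,120) in the top-left panel. Making the final approach.

Emit:
{"api": "servo_tool", "payload": {"moves": [{"dp": [-0.07, 0.013, 0], "delta_rot": [0, 0, 0], "fingers": 0}, {"dp": [-0.08, 0.014, 0], "delta_rot": [0, 0, 0], "fingers": 0}, {"dp": [-0.05, 0.01, 0], "delta_rot": [0, 0, 0], "fingers": 0}, {"dp": [-0.02, 0.004, 0], "delta_rot": [0, 0, 0], "fingers": 0}, {"dp": [0, 0, 0], "delta_rot": [0, 0, 0], "fingers": 0}]}}

```text
clock: 14.15
position: [0.5678, -0.2561, 0.3095]
ee_rot: [-0.0, 0.702, 0.712, 0.0]
contact_force: [0.4, -0.8, -5.4]
width: 0.0102
gripper_force: 88.6
```

Emit:
{"api": "servo_tool", "payload": {"moves": [{"dp": [0, 0, 0], "delta_rot": [0, 0, 0], "fingers": 0}, {"dp": [0, 0, 0], "delta_rot": [0, 0, 0], "fingers": 0}, {"dp": [0, 0, 0], "delta_rot": [0, 0, 0], "fingers": 0}]}}

```text
clock: 14.45
position: [0.5676, -0.2549, 0.3098]
ee_rot: [-0.0, 0.702, 0.712, 0.0]
contact_force: [0.4, -0.0, -4.1]
width: 0.0105
gripper_force: 88.6
```

```bash
python3 - <<'E'
from h import *
s=readout.get_state();print(s['clock'],s['position'],s['ee_rot'],s['contact_force'])
p,D=imaging.get_image('side');W=cloud(D,imaging.calibration('side'));np.savez('side3.npz',p=p,d=D)
h=cv2.cvtColor(p,cv2.COLOR_RGB2HSV)
box=(D>0)&(abs(W[...,0]-.567)<.08)&(W[...,1]>-.34)&(W[...,1]<-.2)&(W[...,2]>.14)&(W[...,2]<.29)
red=box&(h[...,0]<14)&(h[...,1]>100); P=W[red];print('red',red.sum(),P.min(0),P.max(0))
lid=P[(P[:,2]>.218)&(P[:,2]<.24)];print('lid top',len(lid),np.median(lid,0))
card=box&(h[...,1]<100)&(h[...,2]>90)&(W[...,1]<-.27)&(W[...,2]<.235)
n,l,st,ce=cv2.connectedComponentsWithStats(card.astype(np.uint8));i=1+st[1:,4].argmax();C=W[l==i]
m=C.mean(0);u,sv,vt=np.linalg.svd(C-m);nn=vt[2]*(-np.sign(vt[2][1]));print('card',st[i],m,'mid',(C.min(0)+C.max(0))/2,C.min(0),C.max(0),'n',nn,'yaw',np.degrees(np.arctan2(nn[1],nn[0])),'elev',np.degrees(np.arcsin(nn[2])))
hd=(D>0)&(abs(W[...,0]-.57)<.05)&(W[...,1]<-.42)&(W[...,1]>-.5)&(W[...,2]>.17)&(W[...,2]<.245);Q=W[hd];top=Q[Q[:,2]>.223];print('head',Q.min(0),Q.max(0),'top',np.median(top,0),cv2.minAreaRect(top[:,:2].astype(np.float32)))
a,b=np.argwhere(box).min(0)-20,np.argwhere(hd).max(0)+20
y,x=np.argwhere(box|hd).min(0)-10;Y,X=np.argwhere(box|hd).max(0)+10
c=cv2.resize(p[y:Y,x:X],None,fx=5,fy=5,interpolation=3)[:600,:800,::-1];cv2.imwrite('pics/f2.png',np.clip(c*1.5,0,255).astype(np.uint8))
E
```

```text
14.45 [ 0.56764458 -0.2549135   0.30979632] [-5.13525883e-05  7.01957176e-01  7.12219148e-01  7.69900576e-05] [ 0.44307468 -0.04288482 -4.14726013]
red 537 [ 0.53428044 -0.28871284  0.17409849] [ 0.59998822 -0.22844081  0.26327942]
lid top 301 [ 0.5776061  -0.26916919  0.22803063]
card [294 232  17  18 199] [ 0.56726592 -0.30469123  0.20308179] mid [ 0.56688107 -0.30457805  0.20211819] [ 0.54719809 -0.3149738   0.18377687] [ 0.58656405 -0.29418231  0.22045951] n [-0.01707664 -0.88930869  0.45698844] yaw -91.10006699966513 elev 27.192947297977927
head [ 0.52017674 -0.49999908  0.17051751] [ 0.61041544 -0.43276763  0.24481628] top [ 0.58221556 -0.47655616  0.22845124] ((0.5724613666534424, -0.4684540927410126), (0.07462314516305923, 0.06299810111522675), 0.27762728929519653)
```

View pics/f2.png

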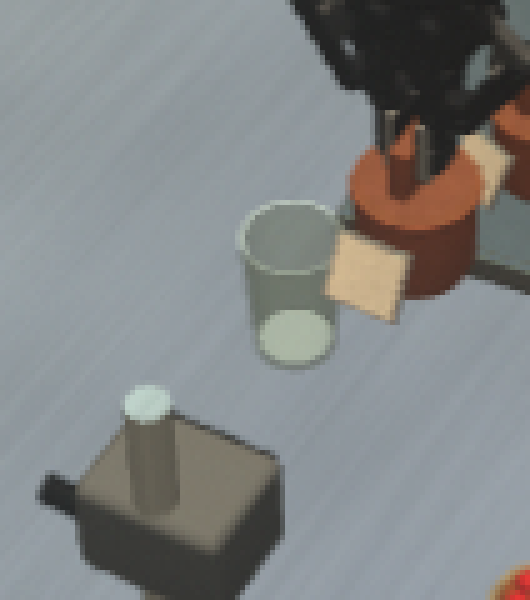

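The side view shows the card at about (370,275) in the crop, measured at (0.567, −0.305, 0.2025). That is about 12 cm from the lens at (0.571, −0.428, 0.202), square to it and upright. Handing in.

```bash
python3 -c "
from rig import manip
print(manip.sign_off())"
```

```text
the job is handed in; nothing more can be done
None
```

I handed the job in with the full pot (left one, about 5 N) held steady and upright, its card square to the lens at about 12 cm; both empties (about 2.6 N each) stand on the platter, though the hand-in returned no verdict and I took the lens height as the middle of the reader head.

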